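Load the hearth lantern's battery pack and test the lamp

TASK

Take the battery pack off the juniper coaster, set it the right way round into the bay in the lantern's top, and press it down until its top is flush with the lantern. Then press the lantern's push button all the way down and let it spring back. Leave the vase, the glass dish and the matchbox where they are.

Things in the scene. Friction and masses are not known exactly. Their poses are not given: they have to be found in the camera images.
- lantern: Terracotta candleholder-shaped lantern, fixed: block 120 mm (its x) by 280 mm (its y, -135 to +145), flat top 70 mm above the shelf. Origin on the shelf under the bay's centre. White candle, 44 mm thick, on a 74 mm saucer at y = +106 mm, flame tip 156 mm above the shelf; push button at y = -98 mm; a small loop handle on the +y end reaches y = 182 mm.
- bay (a point): The bay is a recess in the lantern's top, open upward: main part 58 mm (x) by 88 mm (y), plus a slot 30 mm wide (x) going on from y = +44 to +58 mm, toward the candle. This point: centre of the main part, level with the lantern's top, 70 mm above the shelf. Axes as the lantern's.
- carriage (a joint): The dark steel floor plate of the bay, which slides straight down. 0 = up, its upper face 25 mm below the lantern's top (a pack laid on it stands 15 mm proud); 0.015 m = fully down, 40 mm below the top (the pack is flush). Stiff (about 8 N to move), stays where it is left, does not spring back.
- button (a joint): Travel of the lantern's push button, m: 0 = up, 0.008 = fully down. Fully down takes about 5 N; it springs back.
- button_top (a point): Centre of the upper face of the white ceramic push button, 34 mm across, in a round brass collar on the end of the lantern's top away from the candle; it is pressed straight down.
- pack: Grey plastic battery pack, about 0.25 kg, loose, lying flat on the coaster: main block 54 mm (its x) by 84 mm (its y), 40 mm tall, plus a nose 26 mm wide (x), also 40 mm tall, out of the middle of the +y end to y = +56 mm. Origin: centre of the main block's underside. Fits the bay with about 2 mm all round, nose in the slot.
- pack_top (a point): Centre of the pack's main block's top face, 40 mm above its underside.
- nose (a point): Middle of the outer top edge of the pack's nose, 56 mm from the pack's origin along its y.
- coaster: Round juniper wood coaster, fixed, 130 mm across, 10 mm thick; the pack starts on it. Origin in the centre of its underside.
- vase: Black clay wedding vase with two spouts joined by a handle, loose, 120 mm across and 186 mm tall, 0.9 kg. Origin in the centre of its underside. Not to be disturbed.
- dish: Round glass dish, 130 mm across, 40 mm high, loose, standing on a small wooden turntable 150 mm across and 20 mm high. Origin in the centre of its underside. Not to be disturbed.
- matchbox: Plain cardboard box of long matches, loose, 60 mm (x) by 110 mm (y) by 22 mm tall. Origin in the centre of its underside. Not to be disturbed.
Not all that is in view belongs to the job. There is more than one size of the pack; the one meant has the size given above.

How it is judged:
By the outcome, as a careful person would: the job done as asked, in the order asked, and still so for the second after the job is handed in, with the robot touching nothing.
It also fails if it takes over 54 s, if anything falls off the work surface, if the arm or the gripper's body presses on something with over 40 N, if the wrist force passes 120 N, or if a joint passes its speed limit or range.

ROBOT

A 6-joint arm with a two-finger parallel gripper is mounted at the origin on the work surface. World frame = base frame: x ahead of the robot, y to its left, z up, the work surface at z = 0. Lengths are in mm, angles in degrees, forces in N, time in s.
With the tool pointing down it reaches from about 350 to 850 mm from the base axis. Payload 8.1 kg.
Tool frame: the origin (TCP) lies midway between the tips of the shut fingers; the grasp point (between the pads) lies 19 mm behind it (r.pinch_z is the distance from the TCP to the grasp point, in mm); z points along the fingers, y is the line along which they close (so a half turn about z gives the same grasp; the last joint's range is limited). The gripper opens to 85 mm and grips with 20 to 120 N. Pads are 22 mm wide; open, the fingers measure 114 mm over their backs; the gripper's body (76 mm by 85 mm) begins 54 mm behind the grasp point. The pads swing forward as they close: fully open they stand 13 mm farther back than shut.
Start: joints at [-79.492, 7.471, 85.268, -0, 87.261, -4.893], TCP at [159.365, -578.453, 231.292] pointing down, gripper open.
Joint ranges: [-169.43, 169.43], [-51.17, 129.36], [1.28, 143.12], [-76.62, 256.62], [0, 156.53], [-152.29, 152.29]. Speed limits (degrees/s): [136.94, 136.94, 159.86, 180, 180, 180].

INTERFACE

Orientations are given as [roll, pitch, yaw] about the fixed x, y, z axes, in that order (R = Rz(yaw) Ry(pitch) Rx(roll)).
In Python, from bench import sensors, optics, job, r gives the robot as it stands.
- The arm moves only by the tool play_rows, never from a script. Its argument "motion" is a list that holds one entry, the list of rows, each a list of 6 numbers: the shift along the tool's x, y, z in cm, then the turn, a rotation vector about the tool's x, y, z in degrees. In form: [[[x, y, z, ax, ay, az], ...]]. A call has 1 to 5 rows; each row is the pose to reach, as a shift and turn from the pose commanded when the call began, along the tool's axes at that moment; what a row does not reach only later rows make up. A row lasts 1/10 s, in which the tool goes at most 50 mm and 8.59 degrees, less where a joint would pass 70% of its speed; a pose out of reach is approached as far as the arm can. A call with a gripper value outside its range is refused whole. "jaw" is the opening, from 0 (shut) to 1 (fully open), set as the call begins (left out, the last holds). The fingers move at their own pace and stop on an object; "squeeze" is the grip in N (left out, the last holds). Time passes only in rows, so rows that repeat a pose let the fingers close. It gives the time, the measured TCP pose, the force, the opening and the grip force at its end, in the units of the state.
- sensors.sense(): the state, without advancing time (a new reading comes with each control period).
- optics.snapshot(name): name is "scene" or "top"; returns a dict with "pixels" (480x640x3 uint8, red, green, blue), "mtx" (3x3 intrinsics, pixels), "R" (3x3) and "t" (3): a world point X has camera coordinates R X + t. Camera axes: x right, y down, z forward; pixel columns grow to the right and rows downward; lengths in mm; the calibration is good to about 2 mm. A picture is of the moment at which its call begins. There is no depth.
- job.hand_in(): hands the job in; it is judged then, once.
The state is a dict: "time": time; "joint_pos": joint angles; "qd": joint speeds; "joint_efforts": joint torques, N m; "tool_pos": TCP position; "tcp_rot": TCP orientation; "ft_force": force on the tool from outside, world axes, zero at the start; "wrist_torque": the same for the moment, N m; "finger_gap": finger opening in mm; "grip_force": force on a finger pad.
Only numpy, scipy, OpenCV 4.12 (cv2) and the standard library are available. Lean on these libraries where they do the work, as an engineer would, in place of code of your own. Each camera call takes 0.05 s, during which the arm holds its last target. There are 200 camera calls.

## Working session

There is one attempt and no reset: what is moved stays moved. The work goes in short steps, Python scripts to look and compute and a tool call to move; the robot and the scene stay as the last step left them, time stands still between calls to the robot, and variables do not carry over. Pictures are saved under pics/ and viewed, at most 10 in all, crops included, and the job is handed in when it is done.

Besides the shell and the picture viewer there is one more tool, called after ">>>" as name(argument=value, ...), one argument or row to a line, values as JSON. play_rows: Moves the arm, as the interface text tells. Its arguments: {"type":"object","properties":{"motion":{"type":"array","items":{"type":"array","items":{"type":"array","items":{"type":"number"}}}},"jaw":{"type":"number"},"squeeze":{"type":"number"}},"required":["motion"]}

```bash
mkdir -p pics; ls
python3 - <<'E'
from bench import sensors, optics, job, r
import cv2,json,numpy as np
for n in("scene","top"):
    s=optics.snapshot(n); cv2.imwrite(f"pics/{n}0.png",s["pixels"][...,::-1])
    np.savez(n+".npz",**s)
    print(n,s["mtx"].round(1).tolist(),s["R"].round(3).tolist(),s["t"].round(1).tolist())
print(sensors.sense())
E
```

```text
pics
scene [[536.8, 0.0, 322.0], [0.0, 536.8, 247.7], [0.0, 0.0, 1.0]] [[-0.575, 0.818, 0.013], [0.63, 0.452, -0.631], [-0.522, -0.354, -0.776]] [398.9, -273.1, 1624.7]
top [[523.1, 0.0, 316.7], [0.0, 523.1, 234.2], [0.0, 0.0, 1.0]] [[-0.013, -1.0, 0.015], [-0.993, 0.011, -0.119], [0.118, -0.017, -0.993]] [-70.3, 573.9, 1278.2]
{'time': 0.1, 'joint_pos': array([-7.94927393e+01,  7.51130207e+00,  8.53232510e+01, -2.49653966e-04,
        8.72607754e+01, -4.89232995e+00]), 'qd': array([-0.00218298, -0.03263095, -0.08561772,  0.00223052, -0.03331369,
        0.04068284]), 'joint_efforts': array([ 1.20329729e-03, -5.70952570e+01, -5.01940978e+01, -1.92695234e-04,
        8.09948804e-03, -4.66503423e-05]), 'tool_pos': array([ 159.26709603, -577.9666013 ,  230.34186541]), 'tcp_rot': array([-1.79904998e+02, -7.88150192e-03,  1.53995963e+01]), 'ft_force': array([ 0.03839867, -0.58432747, -1.1681171 ]), 'wrist_torque': array([-0.00525391, -0.01843626, -0.01482009]), 'grip_force': 0.0, 'finger_gap': 85.28347714131313}
```

View pics/scene0.png

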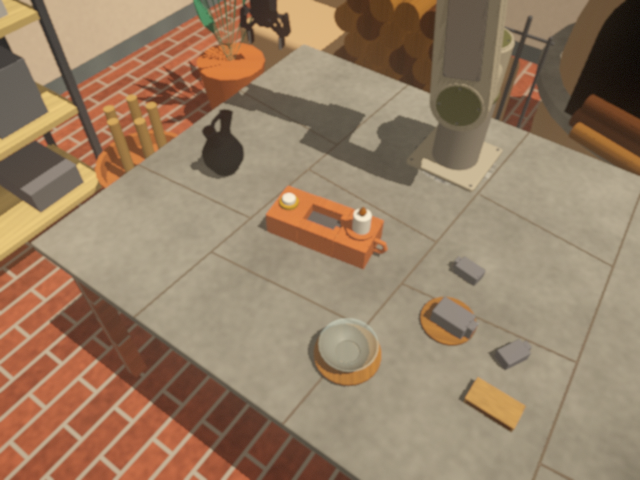

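View pics/top0.png

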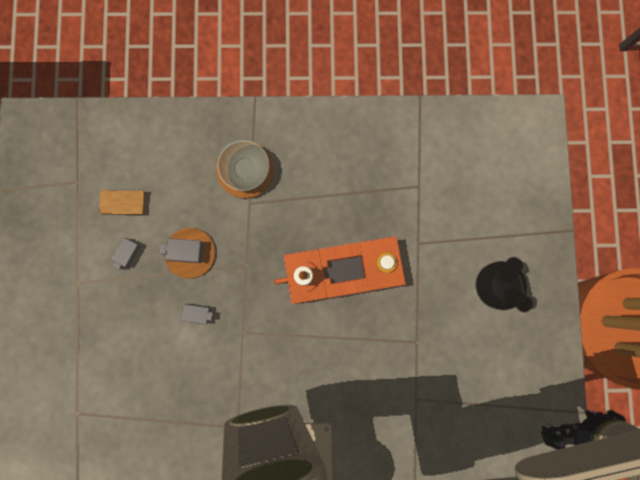

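Top view: there are three grey packs, at (183,251) on the coaster, (125,253) and (199,314). The one at (183,251) is the largest and the only one on the juniper coaster, so it fits the description; its nose points left. The lantern is at (345,270), with the candle to the left (303,276) and the button to the right (387,262). I'll confirm with an enlarged crop.

Run:
```python
import cv2,numpy as np
im=cv2.imread("pics/top0.png")
a=cv2.resize(im[220:330,105:225],(480,440),interpolation=cv2.INTER_CUBIC)
b=cv2.resize(im[228:310,268:413],(797-0,451),interpolation=cv2.INTER_CUBIC)[:, :]
a2=cv2.resize(im[225:280,140:240],(800,440//1),interpolation=cv2.INTER_CUBIC)
cv2.imwrite("pics/c1.png",np.vstack([cv2.resize(im[222:328,108:230],(345,300),interpolation=cv2.INTER_CUBIC) if 0 else cv2.resize(im[220:330,105:225],(327,300),interpolation=cv2.INTER_CUBIC)]) if 0 else a)
# combined: left pack x6.4, right lantern
p=cv2.resize(im[222:332,105:225],None,fx=3.3,fy=3.3,interpolation=cv2.INTER_CUBIC)
l=cv2.resize(im[228:310,268:413],None,fx=5.4,fy=5.4,interpolation=cv2.INTER_CUBIC)
cv2.imwrite("pics/pack.png",a); cv2.imwrite("pics/lan.png",l)
```

```text
(no output)
```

View pics/pack.png

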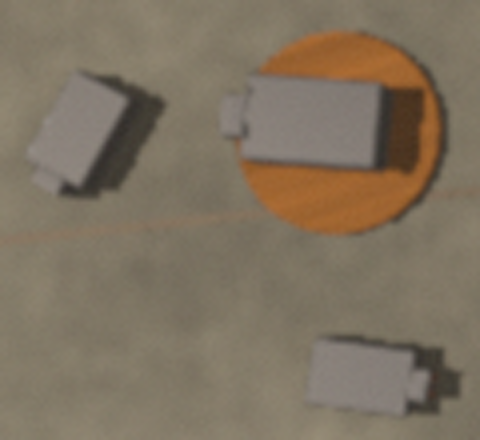

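View pics/lan.png

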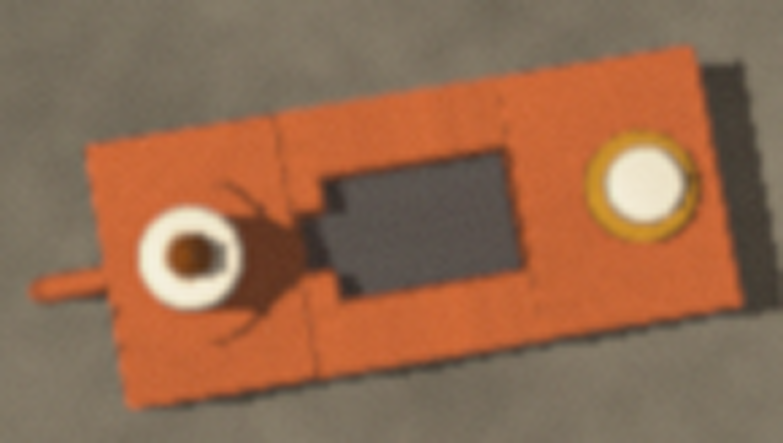

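The crop confirms the target: the pack on the coaster is the largest of the three, with its nose to the left (about (164,249) in the full picture). The lantern crop shows the bay slot on the candle side. Next I fit both poses to their silhouettes.

```bash
cat > h.py <<'E'
import cv2,numpy as np
from scipy.optimize import minimize
def proj(s,P):
    c=np.asarray(P,float)@s["R"].T+s["t"]; u=c@s["mtx"].T; return u[:,:2]/u[:,2:]
def box(x0,x1,y0,y1,z0,z1): return np.array([[x,y,z] for x in(x0,x1) for y in(y0,y1) for z in(z0,z1)],float)
def place(P,q):
    c,s_=np.cos(np.radians(q[2])),np.sin(np.radians(q[2]))
    return P@np.array([[c,s_,0],[-s_,c,0],[0,0,1]])+[q[0],q[1],q[3] if len(q)>3 else 0]
def render(s,polys,q,roi,S=8):
    x0,y0,x1,y1=roi; m=np.zeros(((y1-y0)*S,(x1-x0)*S),np.uint8)
    for P in polys:
        u=(proj(s,place(P,q))-[x0-.5,y0-.5])*S-.5
        h=cv2.convexHull(u.astype(np.float32))
        cv2.fillConvexPoly(m,np.round(h*16).astype(np.int32),255,shift=4)
    return cv2.GaussianBlur(cv2.resize(m,None,fx=1/S,fy=1/S,interpolation=cv2.INTER_AREA)/255.,(0,0),.6)
def roi_of(s,polys,q,pad=10):
    u=np.vstack([proj(s,place(P,q)) for P in polys]); a=u.min(0)-pad;b=u.max(0)+pad
    return [int(v) for v in(*a,*b)]
def fit(views,polys,q0):
    """views: list of (snap, soft mask fn(img)->[0,1] , weight fn or None)"""
    L=[]
    for s,mem,w in views:
        R=roi_of(s,polys,q0); sl=np.s_[R[1]:R[3],R[0]:R[2]]
        L.append((s,R,mem[sl],w[sl]))
    z=list(q0[3:])
    f=lambda q:sum((W*(render(s,polys,[*q,*z],R)-M)**2).sum() for s,R,M,W in L)
    r=None;q=np.array(q0[:3],float)
    for sc in(8,2):
        r=minimize(f,q,method="Nelder-Mead",options=dict(initial_simplex=np.vstack([q,q+np.diag([sc]*3)]),xatol=.02,fatol=1e-3)); q=r.x
    return q,r.fun,sum(W.sum() for *_,W in L)
def ray(s,uv,z):
    d=s["R"].T@np.linalg.solve(s["mtx"],[*uv,1]); o=-s["R"].T@s["t"]
    return o+d*(z-o[2])/d[2]
def load(n): return dict(np.load(n+".npz"))
PACK=[box(-27,27,-42,42,0,40),box(-13,13,0,56,0,40)]
LAN=[box(-60,60,-135,145,0,70)]
def sat(im):
    f=im.astype(float); return (f[...,0]-f[...,2])/(f.max(-1)+1)
E
python3 - <<'E'
from h import *
T,S=load("top"),load("scene")
k=lambda x,y:((x+.5)/4-.5+105,(y+.5)/4-.5+220)
c=[ray(T,k(*p),50) for p in((250,76),(386,84),(378,168),(244,158))]
print("pack corners",np.round(c,1).tolist(),[round(np.linalg.norm(c[i]-c[i-1]),1) for i in range(4)])
l=lambda x,y:((x+.5)/5.4-.5+268,(y+.5)/5.4-.5+228)
d=[ray(T,l(*p),70) for p in((88,147),(692,47),(743,306),(130,408))]
print("lan corners",np.round(d,1).tolist(),[round(np.linalg.norm(d[i]-d[i-1]),1) for i in range(4)])
v=(d[0]+d[3]-d[1]-d[2])[:2]; yaw=np.degrees(np.arctan2(v[1],v[0]))-90
cen=np.mean(d,0)-5*np.array([*(v/np.linalg.norm(v)),0]); ql=[cen[0],cen[1],yaw]
v=(c[0]+c[3]-c[1]-c[2])[:2]; yp=np.degrees(np.arctan2(v[1],v[0]))-90
qp=[*np.mean(c,0)[:2],yp]; print("init",np.round(ql,1),np.round(qp,1))
def mk(s,thr_lo,thr_hi,inv=False):
    m=np.clip((sat(s["pixels"])-thr_lo)/(thr_hi-thr_lo),0,1); return 1-m if inv else m
for nm,vs in(("top",[T]),("scene",[S]),("both",[T,S])):
    V=[]
    for s in vs:
        m=mk(s,.2,.65)
        # interior of lantern is filled: ignore well inside and handle
        w=np.ones(m.shape); ins=place(box(-48,48,-123,133,70,70),ql); u=proj(s,ins); cv2.fillConvexPoly(w,cv2.convexHull(np.round(u).astype(np.int32)),0)
        hd=proj(s,place(box(-22,22,135,190,0,70),ql)); cv2.fillConvexPoly(w,cv2.convexHull(np.round(hd).astype(np.int32)),0)
        if s is S:
            cd=proj(s,place(box(-40,40,66,147,70,160),ql)); cv2.fillConvexPoly(w,cv2.convexHull(np.round(cd).astype(np.int32)),0)
        V.append((s,m,w))
    print("lantern",nm,[np.round(x,2) for x in fit(V,LAN,ql)])
    V=[]
    co=None
    for s in vs:
        m=mk(s,.2,.6,True)
        sc=np.where(sat(s["pixels"])>.4,1,0).astype(np.uint8)
        w=np.zeros(m.shape); th=np.linspace(0,6.28,60)
        # coaster circle: centroid found from orange contour near pack
        lab=cv2.connectedComponents(sc)[1]; g=np.round(proj(s,[[*qp[:2],10]])[0]).astype(int)
        pts=np.argwhere(sc>0)[:,::-1]; pts=pts[np.hypot(*(pts-g).T)<36]
        h=cv2.convexHull(pts.astype(np.int32)); e=cv2.fitEllipse(h); print("coaster",nm,ray(s,e[0],10).round(1))
        cv2.ellipse(w,(e[0],(e[1][0]-5,e[1][1]-5),e[2]),1,-1)
        V.append((s,m,w))
    print("pack",nm,[np.round(x,2) for x in fit(V,PACK,[*qp,10])])
b=ray(T,(387,262),70);print("button px",b)
E
```

```text
pack corners [[564.4, 292.1, 50.0], [558.5, 208.4, 50.0], [506.6, 212.7, 50.0], [513.8, 294.7, 50.0]] [np.float64(50.7), np.float64(83.9), np.float64(52.0), np.float64(82.4)]
lan corners [[519.3, 3.6, 70.0], [561.4, -270.0, 70.0], [444.3, -289.3, 70.0], [402.7, -14.4, 70.0]] [np.float64(118.0), np.float64(276.8), np.float64(118.7), np.float64(278.0)]
init [ 482.7 -147.4    8.7] [535.8 252.   -4.5]
lantern top [array([ 482.8 , -147.48,    8.81]), np.float64(41.34), np.float64(7831.0)]
coaster top [532.4 246.   10. ]
pack top [array([537.01, 255.76,  -5.54]), np.float64(9.2), np.float64(1699.0)]
lantern scene [array([ 480.11, -149.63,    9.18]), np.float64(40.87), np.float64(10210.0)]
coaster scene [535.5 246.   10. ]
pack scene [array([533.51, 252.03,  -4.71]), np.float64(14.97), np.float64(1807.0)]
lantern both [array([ 482.35, -148.2 ,    8.84]), np.float64(119.32), np.float64(18041.0)]
coaster both [532.4 246.   10. ]
coaster both [535.5 246.   10. ]
pack both [array([535.98, 253.62,  -5.28]), np.float64(50.54), np.float64(3506.0)]
button px [ 498.77366978 -246.73140861   70.        ]
```

```bash
cat > g.py <<'E'
import sys,numpy as np
from scipy.spatial.transform import Rotation as Ro
from bench import sensors
s=sensors.sense(); x,y,z,yaw=map(float,sys.argv[1:5])
R=Ro.from_euler("xyz",s["tcp_rot"],degrees=True); T=Ro.from_euler("xyz",[180,0,yaw],degrees=True)
print("cm",(R.inv().apply(np.array([x,y,z])-s["tool_pos"])/10).round(2),"rot",(R.inv()*T).as_rotvec(degrees=True).round(2),
 "at",s["tool_pos"].round(1),s["tcp_rot"].round(2),"t",round(s["time"],2),"F",s["ft_force"].round(1),"gap",round(s["finger_gap"],1))
E
python3 g.py 535 253 230 84.7; python3 -c "
from bench import r;print([a for a in dir(r) if a[0]!='_'],r.pinch_z)"
```

```text
cm [ 58.29 -70.14   0.16] rot [-8.00e-02 -6.00e-02 -6.93e+01] at [ 159.3 -578.   230.3] [-1.799e+02 -1.000e-02  1.540e+01] t 0.1 F [ 0.  -0.6 -1.2] gap 85.3
['PlanningError', 'pinch_z'] 18.700000000000003
```

>>> play_rows(
  motion=[
    [[58.3,-70.1,0,0,0,-69.3],[58.3,-70.1,0,0,0,-69.3],[58.3,-70.1,0,0,0,-69.3],[58.3,-70.1,0,0,0,-69.3],[58.3,-70.1,0,0,0,-69.3]],
  ],
  jaw=1,
)

```text
time: 0.6
tool_pos: [262.7, -348.7, 230.7]
tcp_rot: [-180.0, -0.0, 58.7]
ft_force: [1.3, -0.2, -0.3]
finger_gap: 85.5
grip_force: 0.0
```

```bash
python3 g.py 535 253 230 84.7
```

```text
cm [65.56 -8.    0.11] rot [-2.000e-02 -3.000e-02 -2.601e+01] at [ 262.7 -348.7  230.7] [-1.7998e+02 -3.0000e-02  5.8690e+01] t 0.6 F [ 1.3 -0.2 -0.3] gap 85.5
```

>>> play_rows(
  motion=[
    [[65.6,-8,0,0,0,-26],[65.6,-8,0,0,0,-26],[65.6,-8,0,0,0,-26],[65.6,-8,0,0,0,-26],[65.6,-8,0,0,0,-26]],
  ],
)

```text
time: 1.1
tool_pos: [367.0, -121.6, 231.2]
tcp_rot: [180.0, 0.0, 84.4]
ft_force: [1.4, -0.7, -0.5]
finger_gap: 85.4
grip_force: 0.0
```

```bash
python3 g.py 535 253 230 84.7
```

```text
cm [38.92 13.05  0.12] rot [ 0.03  0.01 -0.33] at [ 367.  -121.6  231.2] [1.7997e+02 1.0000e-02 8.4370e+01] t 1.1 F [ 1.4 -0.7 -0.5] gap 85.4
```

>>> play_rows(
  motion=[
    [[38.9,13,0,0,0,-0.3],[38.9,13,0,0,0,-0.3],[38.9,13,0,0,0,-0.3],[38.9,13,0,0,0,-0.3],[38.9,13,0,0,0,-0.3]],
  ],
)

```text
time: 1.6
tool_pos: [469.1, 106.9, 231.0]
tcp_rot: [180.0, 0.0, 84.7]
ft_force: [0.0, -1.3, -0.1]
finger_gap: 85.5
grip_force: 0.0
```

```bash
python3 g.py 535 253 120 84.7
```

```text
cm [15.15  5.21 11.1 ] rot [ 0.    0.01 -0.  ] at [469.1 106.9 231. ] [1.80e+02 1.00e-02 8.47e+01] t 1.6 F [ 0.  -1.3 -0.1] gap 85.5
```

>>> play_rows(
  motion=[
    [[15.1,5.2,11,0,0,0],[15.1,5.2,11,0,0,0],[15.1,5.2,11,0,0,0],[15.1,5.2,11,0,0,0],[15.1,5.2,11,0,0,0]],
  ],
)

```text
time: 2.1
tool_pos: [531.6, 252.5, 114.2]
tcp_rot: [-179.5, 0.2, 84.9]
ft_force: [-1.6, 0.0, -1.5]
finger_gap: 85.3
grip_force: 0.0
```

```bash
python3 g.py 535 253 24 84.7
```

```text
cm [0.11 0.42 9.01] rot [-0.54  0.19  0.15] at [531.6 252.5 114.2] [-179.45    0.19   84.85] t 2.1 F [-1.6  0.  -1.5] gap 85.3
```

>>> play_rows(
  motion=[
    [[0,0,3,0,0,0],[0,0,6,0,0,0],[0,0,8,0,0,0],[0,0,9.6,0,0,0],[0,0,9.6,0,0,0]],
  ],
)

```text
time: 2.6
tool_pos: [532.9, 249.1, 23.0]
tcp_rot: [-179.8, 0.1, 84.7]
ft_force: [-0.0, -0.4, -0.5]
finger_gap: 85.2
grip_force: 0.0
```

```bash
python3 g.py 535 253 24 84.7
python3 - <<'E'
from bench import optics
import cv2,numpy as np
o=[]
for n in("scene","top"):
    s=optics.snapshot(n)["pixels"][...,::-1]
    o.append(cv2.resize(s[270:370,390:530] if n=="scene" else s[200:300,120:260],(400,286),interpolation=cv2.INTER_CUBIC))
cv2.imwrite("pics/g1.png",np.hstack(o))
E
```

```text
cm [ 0.41  0.17 -0.1 ] rot [-0.21  0.11 -0.05] at [532.9 249.1  23. ] [-1.7979e+02  1.1000e-01  8.4650e+01] t 2.6 F [-0.  -0.4 -0.5] gap 85.2
```

View pics/g1.png

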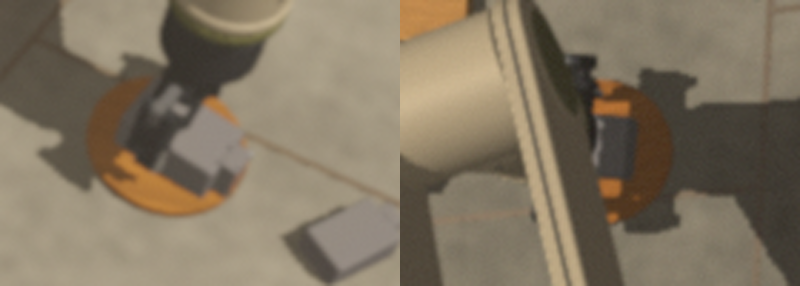

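The fingers straddle the pack's sides, in the left half (scene view) around (165,130), with the nose clear at (235,160). Next: nudge 5 mm along y and grip.

>>> play_rows(
  motion=[
    [[0.5,0.2,0,0,0,0],[0.5,0.2,0,0,0,0],[0.5,0.2,0,0,0,0]],
  ],
)

```text
time: 3.0
tool_pos: [538.1, 255.5, 26.5]
tcp_rot: [179.9, -0.0, 84.7]
ft_force: [0.1, -0.4, 0.4]
finger_gap: 85.6
grip_force: 0.0
```

>>> play_rows(
  motion=[
    [[0,0,0,0,0,0],[0,0,0,0,0,0],[0,0,0,0,0,0],[0,0,0,0,0,0],[0,0,0,0,0,0]],
  ],
  jaw=0,
  squeeze=50,
)

```text
time: 3.5
tool_pos: [537.4, 255.0, 25.7]
tcp_rot: [180.0, -0.0, 84.7]
ft_force: [-1.4, -1.3, 4.4]
finger_gap: 53.1
grip_force: 55.1
```

>>> play_rows(
  motion=[
    [[0,0,0,0,0,0],[0,0,0,0,0,0],[0,0,0,0,0,0],[0,0,0,0,0,0],[0,0,0,0,0,0]],
  ],
)

```text
time: 4.0
tool_pos: [537.4, 255.0, 25.7]
tcp_rot: [180.0, -0.0, 84.7]
ft_force: [-1.4, -0.8, 5.2]
finger_gap: 53.1
grip_force: 55.2
```

>>> play_rows(
  motion=[
    [[0,0,-2,0,0,0],[0,0,-6,0,0,0],[0,0,-10,0,0,0],[0,0,-14,0,0,0],[0,0,-17.5,0,0,0]],
  ],
)

```text
time: 4.5
tool_pos: [536.7, 254.8, 201.3]
tcp_rot: [-180.0, 0.0, 84.7]
ft_force: [1.3, -0.1, -2.9]
finger_gap: 52.8
grip_force: 54.4
```

```bash
python3 g.py 482 -148 200 98.85
```

```text
cm [-40.62  -1.71   0.15] rot [-4.000e-02  1.000e-02 -1.418e+01] at [536.7 254.8 201.3] [-1.7997e+02  2.0000e-02  8.4670e+01] t 4.5 F [ 1.3 -0.1 -2.9] gap 52.8
```

>>> play_rows(
  motion=[
    [[-3,-0.1,0,0,0,-1.4],[-7,-0.3,0,0,0,-3],[-11,-0.5,0,0,0,-5],[-15,-0.6,0,0,0,-6],[-19,-0.8,0,0,0,-7]],
  ],
)

```text
time: 5.0
tool_pos: [510.5, 65.1, 199.1]
tcp_rot: [-179.9, 0.0, 91.7]
ft_force: [1.3, -0.5, -2.7]
finger_gap: 53.3
grip_force: 54.3
```

```bash
python3 g.py 482 -148 200 98.85
```

```text
cm [-21.22  -3.49  -0.08] rot [-0.1  -0.   -7.11] at [510.5  65.1 199.1] [-1.799e+02  1.000e-02  9.174e+01] t 5.0 F [ 1.3 -0.5 -2.7] gap 53.3
```

>>> play_rows(
  motion=[
    [[-5,-0.8,0,0,0,-2],[-10,-1.6,0,0,0,-4],[-15,-2.5,0,0,0,-5],[-19,-3.2,0,0,0,-6.5],[-21.2,-3.5,0,0,0,-7.1]],
  ],
)

```text
time: 5.5
tool_pos: [481.2, -149.4, 199.2]
tcp_rot: [-179.9, 0.0, 98.7]
ft_force: [0.1, 0.4, -2.5]
finger_gap: 53.3
grip_force: 54.3
```

```bash
python3 g.py 482 -148 130 98.85
```

```text
cm [0.13 0.11 6.92] rot [-0.1   0.   -0.17] at [ 481.2 -149.4  199.2] [-179.9     0.     98.68] t 5.5 F [ 0.1  0.4 -2.5] gap 53.3
```

>>> play_rows(
  motion=[
    [[0,0,3,0,0,0],[0.1,0.1,6,0,0,-0.1],[0.1,0.1,8,0,0,-0.1],[0.1,0.1,8.9,0,0,-0.1],[0.1,0.1,8.9,0,0,-0.1]],
  ],
)

```text
time: 6.0
tool_pos: [482.0, -144.6, 109.2]
tcp_rot: [-179.8, -0.1, 98.9]
ft_force: [0.2, 0.2, -3.6]
finger_gap: 53.3
grip_force: 54.2
```

Run:
```python
from h import *
from bench import optics,sensors
o=[]
for n in("scene","top"):
    s=optics.snapshot(n); np.savez(n+"2.npz",**s)
    u=proj(s,[[482,-148,90]])[0].astype(int); im=s["pixels"][...,::-1]
    o.append(cv2.resize(im[u[1]-55:u[1]+55,u[0]-50:u[0]+50],(400,440),interpolation=cv2.INTER_CUBIC)); print(u)
cv2.imwrite("pics/p2.png",np.hstack(o)); st=sensors.sense(); print(st["tool_pos"].round(1),st["tcp_rot"].round(2),st["ft_force"].round(1))
```

```text
[322 210]
[347 268]
[ 484.  -145.3  112. ] [1.7997e+02 2.0000e-02 9.8880e+01] [-0.  -0.1 -2.4]
```

View pics/p2.png

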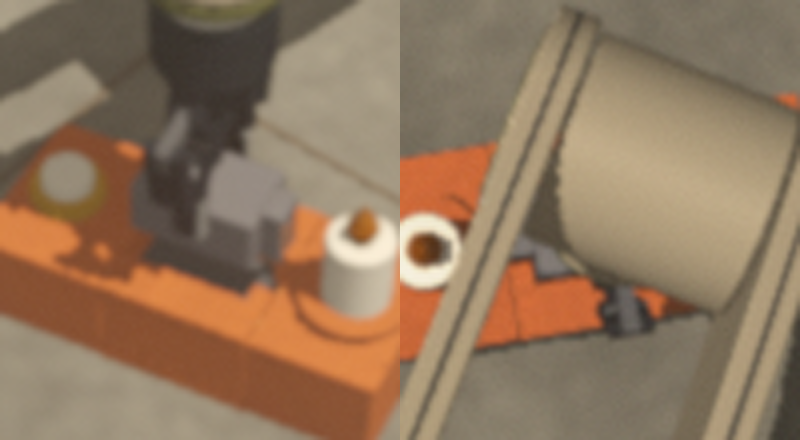

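The pack is held over the bay with its nose toward the candle. Scene and top fits differ by the same ~3 mm for both objects, and the grip agreed with the top camera, so I take the bay at about (483,-147).

```bash
python3 g.py 483 -147.5 90 98.9
```

```text
cm [-0.2  -0.13  2.2 ] rot [ 0.03  0.02 -0.02] at [ 484.  -145.3  112. ] [1.7997e+02 2.0000e-02 9.8880e+01] t 6.1 F [-0.  -0.1 -2.4] gap 52.9
```

>>> play_rows(
  motion=[
    [[-0.2,-0.1,0.8,0,0,0],[-0.2,-0.1,1.6,0,0,0],[-0.2,-0.1,2.2,0,0,0],[-0.2,-0.1,2.2,0,0,0],[-0.2,-0.1,2.2,0,0,0]],
  ],
)

```text
time: 6.6
tool_pos: [482.7, -147.3, 89.0]
tcp_rot: [-180.0, -0.0, 98.9]
ft_force: [-0.6, 0.4, -2.6]
finger_gap: 53.0
grip_force: 54.3
```

Run:
```python
from h import *
from bench import optics,sensors
st=sensors.sense(); p=st["tool_pos"]; print(p.round(1),st["tcp_rot"].round(2))
s=optics.snapshot("scene"); np.savez("scene3.npz",**s)
x0,y0,k=282,165,8
im=cv2.resize(s["pixels"][y0:y0+72,x0:x0+95,::-1],None,fx=k,fy=k,interpolation=cv2.INTER_CUBIC)
def dr(P,c):
    u=((proj(s,P)-[x0,y0]+.5)*k-.5).round().astype(np.int32); cv2.polylines(im,[u],True,c,1)
def out(hx,hy,nx,ny,z): return np.array([[-hx,-hy,z],[hx,-hy,z],[hx,hy,z],[nx,hy,z],[nx,ny,z],[-nx,ny,z],[-nx,hy,z],[-hx,hy,z]],float)
dr(place(out(29,44,15,58,70),[480.1,-149.6,9.0]),(0,255,0))
b=np.array([-3.,-3.])
q=[*(p[:2]+b),st["tcp_rot"][2]-90]
dr(place(out(27,42,13,56,p[2]-15.7+40),q),(255,0,0))
dr(place(out(27,42,13,56,p[2]-15.7),q),(255,255,0))
cv2.imwrite("pics/o3.png",im)
```

```text
[ 482.7 -147.3   89. ] [-1.7997e+02 -2.0000e-02  9.8870e+01]
```

View pics/o3.png

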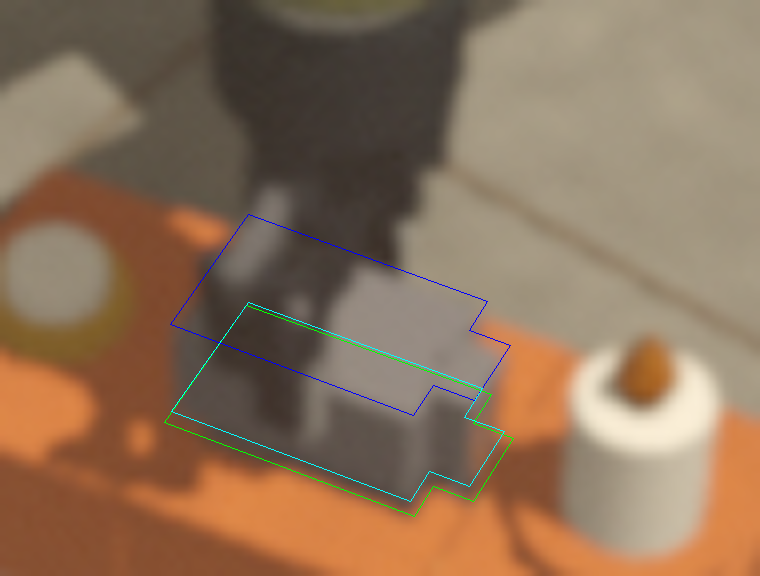

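The overlay shows the pack (near top corner ~(415,405), bottom ~(408,497)) about 1 px from prediction and close to the bay outline. Lowering gently with an eye on the force.

>>> play_rows(
  motion=[
    [[0,0,0.2,0,0,0],[0,0,0.35,0,0,0],[0,0,0.5,0,0,0],[0,0,0.6,0,0,0],[0,0,0.6,0,0,0]],
  ],
)

```text
time: 7.15
tool_pos: [482.8, -147.3, 83.1]
tcp_rot: [-180.0, -0.0, 98.9]
ft_force: [-0.3, -0.0, -2.5]
finger_gap: 53.3
grip_force: 54.3
```

```bash
python3 g.py 483 -147.5 80 98.9
```

```text
cm [-0.02  0.02  0.31] rot [-0.02 -0.01 -0.02] at [ 482.8 -147.3   83.1] [-1.7998e+02 -1.0000e-02  9.8880e+01] t 7.15 F [-0.3 -0.  -2.5] gap 53.3
```

>>> play_rows(
  motion=[
    [[0,0,0.1,0,0,0],[0,0,0.2,0,0,0],[0,0,0.3,0,0,0],[0,0,0.4,0,0,0],[0,0,0.4,0,0,0]],
  ],
)

```text
time: 7.65
tool_pos: [482.8, -147.3, 79.1]
tcp_rot: [-180.0, -0.0, 98.9]
ft_force: [-0.3, 0.9, -3.1]
finger_gap: 53.2
grip_force: 54.3
```

>>> play_rows(
  motion=[
    [[0,0,0.2,0,0,0],[0,0,0.4,0,0,0],[0,0,0.6,0,0,0],[0,0,0.8,0,0,0],[0,0,0.8,0,0,0]],
  ],
)

```text
time: 8.15
tool_pos: [482.6, -147.2, 70.8]
tcp_rot: [-180.0, -0.0, 98.9]
ft_force: [-0.4, -0.4, -3.3]
finger_gap: 52.9
grip_force: 54.3
```

>>> play_rows(
  motion=[
    [[0,0,0.1,0,0,0],[0,0,0.2,0,0,0],[0,0,0.3,0,0,0],[0,0,0.3,0,0,0]],
  ],
)

```text
time: 8.55
tool_pos: [482.8, -147.3, 68.1]
tcp_rot: [-180.0, -0.0, 98.9]
ft_force: [0.2, -0.0, -2.0]
finger_gap: 52.8
grip_force: 54.3
```

>>> play_rows(
  motion=[
    [[0,0,0.1,0,0,0],[0,0,0.2,0,0,0],[0,0,0.2,0,0,0]],
  ],
)

```text
time: 8.85
tool_pos: [483.0, -147.4, 66.5]
tcp_rot: [180.0, 0.0, 98.9]
ft_force: [-1.0, 0.3, 0.8]
finger_gap: 53.0
grip_force: 56.4
```

>>> play_rows(
  motion=[
    [[0,0,0,0,0,0],[0,0,0,0,0,0],[0,0,0,0,0,0],[0,0,0,0,0,0],[0,0,0,0,0,0]],
  ],
  jaw=1,
)

```text
time: 9.35
tool_pos: [483.0, -147.4, 66.4]
tcp_rot: [180.0, 0.0, 98.9]
ft_force: [-0.5, 0.2, 0.5]
finger_gap: 85.4
grip_force: 0.0
```

>>> play_rows(
  motion=[
    [[0,0,-2,0,0,0],[0,0,-5,0,0,0],[0,0,-8,0,0,0],[0,0,-8,0,0,0],[0,0,-8,0,0,0]],
  ],
  jaw=0,
)

```text
time: 9.85
tool_pos: [483.6, -147.6, 147.2]
tcp_rot: [179.9, 0.1, 98.9]
ft_force: [-1.1, -0.4, -0.1]
finger_gap: 12.4
grip_force: 0.0
```

```bash
python3 - <<'E'
from h import *
from bench import optics,sensors
s=optics.snapshot("scene")
x0,y0=262,160
cv2.imwrite("pics/d4.png",cv2.resize(s["pixels"][y0:y0+100,x0:x0+130,::-1],None,fx=6,fy=5.9,interpolation=cv2.INTER_CUBIC))
E
python3 g.py 483 -147.5 90 98.9
```

```text
cm [-0.03  0.02  5.59] rot [-0.01 -0.01 -0.03] at [ 482.8 -147.3  145.9] [-1.7999e+02 -1.0000e-02  9.8870e+01] t 9.9 F [-0.7  0.6  1. ] gap 4.5
```

View pics/d4.png

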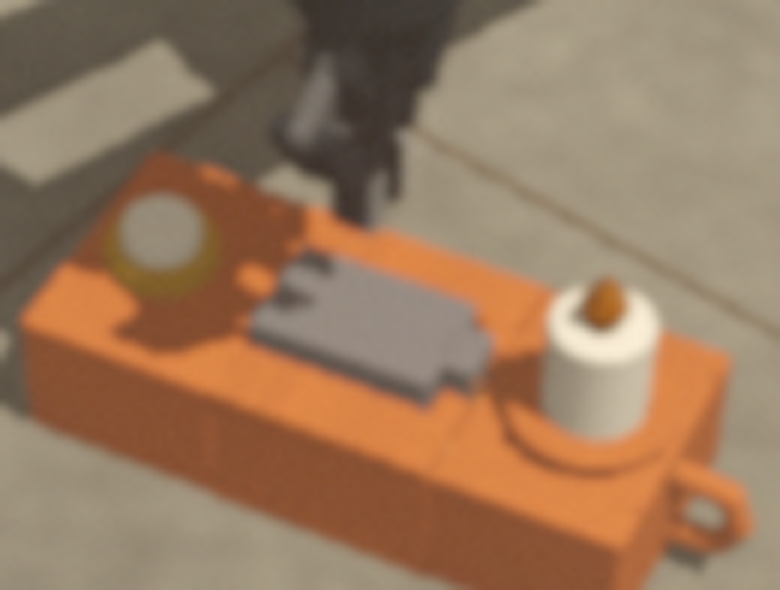

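The pack sits level in the bay, standing about 15 mm proud (near edge ~(250,320) to (430,395)), nose in the slot. Pressing it down with shut fingers.

>>> play_rows(
  motion=[
    [[0,0,2,0,0,0],[0,0,4,0,0,0],[0,0,5.2,0,0,0],[0,0,5.5,0,0,0],[0,0,5.5,0,0,0]],
  ],
)

```text
time: 10.4
tool_pos: [482.2, -147.1, 90.4]
tcp_rot: [-179.9, -0.1, 98.9]
ft_force: [-0.0, -0.3, 0.3]
finger_gap: 0.1
grip_force: 0.0
```

>>> play_rows(
  motion=[
    [[0,0,0.2,0,0,0],[0,0,0.4,0,0,0],[0,0,0.6,0,0,0],[0,0,0.8,0,0,0],[0,0,1,0,0,0]],
  ],
)

```text
time: 10.9
tool_pos: [483.3, -147.5, 81.9]
tcp_rot: [180.0, 0.0, 98.9]
ft_force: [-2.3, -0.1, 5.0]
finger_gap: -0.1
grip_force: 2.8
```

>>> play_rows(
  motion=[
    [[0,0,0.2,0,0,0],[0,0,0.4,0,0,0],[0,0,0.6,0,0,0],[0,0,0.8,0,0,0],[0,0,0.8,0,0,0]],
  ],
)

```text
time: 11.4
tool_pos: [483.2, -147.5, 73.6]
tcp_rot: [180.0, 0.0, 98.9]
ft_force: [0.3, 0.3, 2.1]
finger_gap: -0.0
grip_force: 1.2
```

>>> play_rows(
  motion=[
    [[0,0,0.1,0,0,0],[0,0,0.2,0,0,0],[0,0,0.3,0,0,0],[0,0,0.3,0,0,0]],
  ],
)

```text
time: 11.8
tool_pos: [483.3, -147.5, 70.5]
tcp_rot: [180.0, 0.0, 98.9]
ft_force: [1.0, -0.5, 3.3]
finger_gap: -0.3
grip_force: 1.7
```

>>> play_rows(
  motion=[
    [[0,0,0.1,0,0,0],[0,0,0.1,0,0,0],[0,0,0.1,0,0,0]],
  ],
)

```text
time: 12.1
tool_pos: [483.3, -147.5, 70.0]
tcp_rot: [180.0, 0.0, 98.9]
ft_force: [-2.0, 0.9, 8.9]
finger_gap: 0.1
grip_force: 4.3
```

One more push to confirm the stop.

>>> play_rows(
  motion=[
    [[0,0,0.1,0,0,0],[0,0,0.1,0,0,0],[0,0,0.1,0,0,0]],
  ],
)

```text
time: 12.4
tool_pos: [483.5, -147.6, 69.9]
tcp_rot: [179.9, 0.0, 98.9]
ft_force: [-5.8, 2.3, 16.9]
finger_gap: 0.1
grip_force: 8.6
```

>>> play_rows(
  motion=[
    [[0,0,-1,0,0,0],[0,0,-3,0,0,0],[0,0,-5,0,0,0],[0,0,-5,0,0,0]],
  ],
)

```text
time: 12.8
tool_pos: [484.6, -148.1, 121.1]
tcp_rot: [179.8, 0.1, 98.9]
ft_force: [0.2, 0.2, 0.4]
finger_gap: 0.1
grip_force: 0.0
```

```bash
python3 g.py 498.3 -244.3 115 98.9
python3 - <<'E'
from h import *
from bench import optics
S=load("scene");T=load("top")
for s,g in((S,(288,200)),(T,(387,262))):
    im=s["pixels"][g[1]-12:g[1]+13,g[0]-12:g[0]+13].astype(int)
    m=(im.min(-1)>150); ys,xs=np.nonzero(m); c=(xs.mean()+g[0]-12,ys.mean()+g[1]-12)
    print(m.sum(),np.round(c,1),ray(s,c,70).round(1),ray(s,c,80).round(1))
E
```

```text
cm [-9.72 -0.13  0.63] rot [ 0.22  0.14 -0.03] at [ 484.6 -148.1  121.1] [1.7978e+02 1.4000e-01 9.8870e+01] t 12.8 F [0.2 0.2 0.4] gap 0.1
116 [288.8 197.9] [ 480.3 -258.    70. ] [ 487.9 -251.7   80. ]
140 [386.8 261.8] [ 499.2 -246.3   70. ] [ 498.5 -244.8   80. ]
```

>>> play_rows(
  motion=[
    [[-3,0,0,0,0,0],[-7,-0.1,0,0,0,0],[-9.7,-0.1,0,0,0,0],[-9.7,-0.1,1,0,0,0],[-9.7,-0.1,1.8,0,0,0]],
  ],
)

```text
time: 13.3
tool_pos: [496.1, -243.2, 98.5]
tcp_rot: [-179.9, -0.1, 98.8]
ft_force: [-0.3, 0.5, -0.0]
finger_gap: 0.2
grip_force: 0.0
```

>>> play_rows(
  motion=[
    [[0,0,0,0,0,0],[0,0,0.2,0,0,0],[0,0,0.4,0,0,0],[0,0,0.6,0,0,0],[0,0,0.6,0,0,0]],
  ],
)

```text
time: 13.8
tool_pos: [496.9, -243.0, 94.2]
tcp_rot: [180.0, -0.0, 98.9]
ft_force: [-0.5, 0.1, 0.0]
finger_gap: -0.1
grip_force: 0.0
```

>>> play_rows(
  motion=[
    [[-0.1,0.1,0.2,0,0,0],[-0.1,0.1,0.4,0,0,0],[-0.1,0.1,0.6,0,0,0],[-0.1,0.1,0.8,0,0,0],[-0.1,0.1,0.8,0,0,0]],
  ],
)

```text
time: 14.3
tool_pos: [498.4, -244.3, 86.4]
tcp_rot: [180.0, 0.0, 98.9]
ft_force: [0.6, 0.7, 4.1]
finger_gap: -0.4
grip_force: 2.3
```

>>> play_rows(
  motion=[
    [[0,0,0.1,0,0,0],[0,0,0.2,0,0,0],[0,0,0.3,0,0,0],[0,0,0.4,0,0,0],[0,0,0.4,0,0,0]],
  ],
)

```text
time: 14.8
tool_pos: [498.7, -244.4, 85.7]
tcp_rot: [179.9, 0.0, 98.9]
ft_force: [-10.5, 7.9, 28.9]
finger_gap: 0.0
grip_force: 14.4
```

The button hit its stop at z ≈ 86 with 29 N, well above the 5 N needed. Lifting off and moving clear.

>>> play_rows(
  motion=[
    [[0,0,-1,0,0,0],[0,0,-3,0,0,0],[0,0,-7,0,0,0],[0,0,-11,0,0,0],[0,0,-15,0,0,0]],
  ],
)

```text
time: 15.3
tool_pos: [497.3, -244.1, 233.0]
tcp_rot: [-179.9, -0.0, 98.9]
ft_force: [0.4, -0.2, 0.2]
finger_gap: 0.4
grip_force: 0.0
```

>>> play_rows(
  motion=[
    [[3,5,-2,0,0,0],[6,10,-2,0,0,0],[6,10,-2,0,0,0],[6,10,-2,0,0,0],[6,10,-2,0,0,0]],
  ],
)

```text
time: 15.8
tool_pos: [587.2, -169.4, 251.3]
tcp_rot: [-179.9, -0.0, 98.9]
ft_force: [-0.6, -1.1, 0.1]
finger_gap: 0.3
grip_force: 0.0
```

Run:
```python
from h import *
from bench import optics,sensors
s=optics.snapshot("scene"); im=s["pixels"][...,::-1]
cv2.imwrite("pics/f5.png",cv2.resize(im[100:430,190:540],None,fx=1.8,fy=1.8,interpolation=cv2.INTER_CUBIC))
st=sensors.sense();print(st["tool_pos"].round(0),st["ft_force"].round(1),st["time"])
```

```text
[ 587. -170.  251.] [-1.1  0.7 -0.4] 15.85
```

View pics/f5.png

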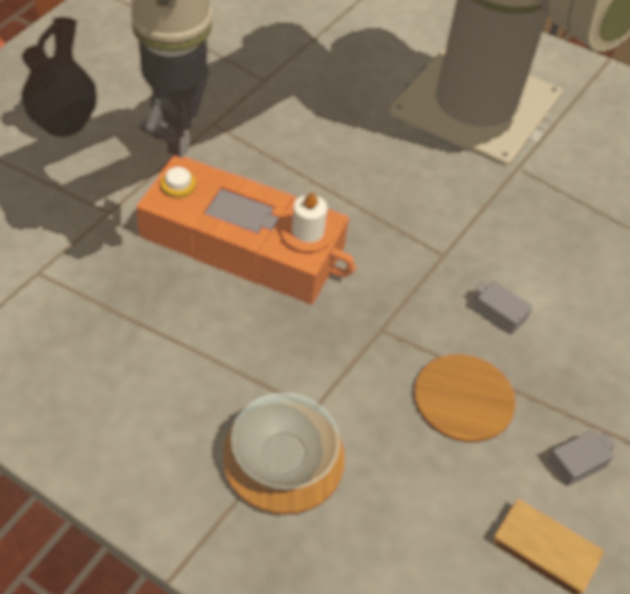

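The pack is flush in the bay at (240,210), the button is up at (178,178), the coaster is empty, and the vase, dish and matchbox haven't moved. Handing in.

```bash
python3 -c "
from bench import job;print(job.hand_in())"
```

```text
the job is handed in; nothing more can be done
None
```

The battery pack is flush in the lantern's bay with its nose toward the candle. The button was then pressed to its stop and sprang back, the vase, dish and matchbox were not disturbed, and the job is handed in at about 16 s of the 54 s allowed (no verdict was returned).

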